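Sweep the spilled clay beads into the tray

ROBOT

A 6-joint arm with a two-finger parallel gripper is mounted at the origin on the work surface. World frame = base frame: x ahead of the robot, y to its left, z up, the work surface at z = 0. Lengths are in mm, angles in rad, forces in N, time in s.
With the tool pointing down it reaches from about 400 to 925 mm from the base axis. Payload 12.5 kg.
Tool frame: the origin (TCP) lies midway between the tips of the shut fingers; the grasp point (between the pads) lies 19 mm behind it; z points along the fingers, y is the line along which they close (so a half turn about z gives the same grasp; the last joint's range is limited). The gripper opens to 95 mm and grips with 3 to 60 N. Pads are 20 mm wide; open, the fingers measure 119 mm over their backs; the gripper's body (75 mm by 180 mm) begins 59 mm behind the grasp point.
Start: joints at [1.232, 0.491, 1.559, -0, 1.092, -0.106], TCP at [144.171, 608.162, 214.661] pointing down, gripper open.
Joint ranges: [-3.1, 3.1], [-0.84, 2.19], [0.05, 2.79], [-1.13, 4.28], [0.06, 2.93], [-2.69, 2.69]. Speed limits (rad/s): [2.22, 2.22, 2.79, 3.14, 3.14, 3.14].

INTERFACE

Orientations are given as [roll, pitch, yaw] about the fixed x, y, z axes, in that order (R = Rz(yaw) Ry(pitch) Rx(roll)).
In Python, from cell import env gives the robot as it stands.
- The arm moves only by the shell command python3 -m inch 'ROWS'. ROWS is JSON, a list of rows, each a list of 7 numbers: the turn, a rotation vector about the tool's x, y, z in rad, then the shift along the tool's x, y, z in cm, then the closure, from -1 (fully open) to 1 (shut). A call has 1 to 20 rows; each row shifts and turns the commanded pose from where the row before left it, along the tool's axes as they then stand; what a row does not reach is not made up. A row lasts 1/8 s, in which the tool goes at most 62.5 mm and 10.7 degrees, less where a joint would pass 70% of its speed; a pose out of reach is approached as far as the arm can. A call with a gripper value outside its range is refused whole. The fingers move at their own pace and stop on an object; the grip force is fixed at half the most. Time passes only in rows, so rows that do not move let the fingers close. It gives the time, the measured TCP pose, the force, the opening and the grip force at its end, in the units of the state.
- env.state(): the state, without advancing time (a new reading comes with each control period).
- env.read_camera(name): name is "scene" or "top" or "wrist"; returns a dict with "img" (400x640x3 uint8, red, green, blue), "depth" (400x640 float32, mm along the optical axis (not along the pixel's ray), 0 where there is no reading), "fx", "fy", "cx", "cy" (pixels), "position" and "orientation" of the camera in the world. Camera axes: x right, y down, z forward; pixel columns grow to the right and rows downward; lengths in mm; the calibration is good to about 2 mm. The wrist camera is an equidistant fisheye: a pixel r from the principal point sees the ray r / f radians off the axis. A picture is of the moment at which its call begins.
- env.job_done(): hands the job in; it is judged then, once.
Trained networks look in a picture, given as the dict that the camera call returned (one of the last four; its "shot" number tells which), for a name from the list of things; names that differ only in an ending like _2 or _b are one class to them, and where a whole thing is asked for, a point or a joint stands for the part that bears it (a point fixed in the world has none). Each returns a list of dicts, best first, with "score" (0 to 1); they miss things now and then, are a little off and sometimes report something else, mostly with a low value. They report only what shows in the picture. A call takes as long as a camera call.
- env.find_in(picture, target): "centre" ([x, y, z] in mm, in the coordinates of the camera as it stood for that picture, good to about 4 mm: the middle of the surface that is visible of it).
- env.trace(picture, target): "mask" (400x640 bool, what is visible of it).
The state is a dict: "t": time; "joints": joint angles; "qvel": joint speeds; "tau": joint torques, N m; "eef_pos": TCP position; "tcp_rot": TCP orientation; "ft_force": force on the tool from outside, world axes, zero at the start; "moment": the same for the moment, N m; "opening": opening from 0.0 (shut) to 1.0 (fully open); "grip_force": force on a finger pad.
Only numpy, scipy, OpenCV 4.12 (cv2) and the standard library are available. Lean on these libraries where they do the work, as an engineer would, in place of code of your own. Each camera call takes 0.05 s, during which the arm holds its last target. There are 200 camera calls.

TASK

Three round flat clay beads have been spilled in front of the steel tray: with the closed fingers, sweep them along the desk through its open side until all three lie wholly inside the tray. Only push them, without lifting or flicking any, and leave the square pendant, the wooden bobbin, the magnifier and the bead box where they are.

Things in the scene. Friction and masses are not known exactly. Their poses are not given: they have to be found in the camera images.
- tray: low steel tray fixed to the desk, walls on three sides (5 mm thick, 18 mm high), open on the fourth (its mouth). Inside 110 mm deep (x) by 230 mm wide (y). Origin at the centre of its floor; x points from the mouth (x = -55 mm) to the closed back (inner face x = +55 mm); side walls' inner faces at y = +/-115 mm. Floor level with the desk, no step at the mouth
- tray_mouth (a point): middle of the tray's open side, at desk height, axes as the tray's. The beads, pendant and bobbin lie on the desk in a loose row outside it, centres 70 to 110 mm from the mouth line, about 55 mm from one to the next, in any order
- bead1: round flat clay bead, a disc 32 mm across and 10 mm thick, about 18 g, lying flat on the desk; origin at the centre of its underside, z up. It slides easily and does not roll. One of three alike
- bead2: round flat clay bead, a disc 32 mm across and 10 mm thick, about 18 g, lying flat on the desk; origin at the centre of its underside, z up. It slides easily and does not roll. One of three alike
- bead3: round flat clay bead, a disc 32 mm across and 10 mm thick, about 18 g, lying flat on the desk; origin at the centre of its underside, z up. It slides easily and does not roll. One of three alike
- pendant: square flat clay pendant, 28 x 28 mm and 8 mm thick, lying among the beads; origin at the centre of its underside. To be left alone
- bobbin: loose wooden bobbin standing upright among the beads, 28 mm across and 44 mm tall; origin at the centre of its underside. To be left alone
- magnifier: glass dome magnifier, 68 mm across and 34 mm tall, on the left of the desk; origin at the centre of its underside. To be left alone
- beadbox: closed orange plastic bead box, 82 (x) x 122 (y) x 45 mm tall (48 mm over its button), on the right of the desk; origin at the centre of its underside. To be left alone

How it is judged:
By the outcome, as a careful person would: the job done as asked, in the order asked, and still so for the second after the job is handed in, with the robot touching nothing.
It also fails if it takes over 58 s, if anything falls off the work surface, if the arm or the gripper's body presses on something with over 40 N, if the wrist force passes 120 N, or if a joint passes its speed limit or range.

## Working session

There is one attempt and no reset: what is moved stays moved. The work goes in short steps, Python scripts to look and compute and a shell command to move; the robot and the scene stay as the last step left them, time stands still between calls to the robot, and variables do not carry over. Pictures are saved under pics/ and viewed, at most 10 in all, crops included, and the job is handed in when it is done.

```bash
ls; mkdir -p pics; cat > h.py <<'E'
import numpy as np,cv2
from scipy.spatial.transform import Rotation as R
from cell import env
def w(c,p):
    o=np.array(c["orientation"],float)
    r=o if o.shape==(3,3) else R.from_euler('xyz',o).as_matrix() if o.size==3 else None
    return np.array(p)@r.T+np.array(c["position"])
def save(c,n): cv2.imwrite('pics/'+n,c["img"][:,:,::-1])
E
python3 - <<'E'
from h import *
print(env.state())
c=env.read_camera("top"); save(c,'top1.png'); print(c["position"],c["orientation"],c["fx"])
for n in ["bead1","pendant","bobbin","tray","magnifier","beadbox"]:
    for d in env.find_in(c,n): print(n,round(d["score"],2),w(c,d["centre"]).round(0))
E
```

```text
pics
{'t': 0.0, 'joints': array([ 1.23240311e+00,  4.91546909e-01,  1.55944523e+00, -1.77120206e-05,
        1.09168869e+00, -1.05596392e-01]), 'qvel': array([-0.00019893, -0.00083423,  0.00042107,  0.00094863, -0.00158062,
        0.00095501]), 'tau': array([ 2.21219663e-03, -6.12657237e+01, -2.58178747e+01,  6.93490938e-02,
        4.82651393e-02, -7.88799434e-05]), 'eef_pos': array([144.08728229, 607.91814336, 214.07106039]), 'tcp_rot': array([-3.14050889e+00, -9.90719889e-05,  2.90880395e+00]), 'ft_force': array([0.10156808, 0.229792  , 0.93870033]), 'moment': array([-0.01774107,  0.00617291, -0.05511661]), 'grip_force': 0.0, 'opening': 0.9996222708445454}
[ 466.93243153   28.62752656 1180.89722984] [-3.05069642e+00  9.37596890e-04 -1.56706083e+00] 361.4248680783438
bead1 0.59 [527.  32.   7.]
pendant 0.49 [541. -18.   8.]
bobbin 0.43 [564. -70.  44.]
tray 0.55 [661.  72.  -2.]
magnifier 0.79 [578. 472.  24.]
beadbox 0.81 [ 640. -443.   43.]
beadbox 0.53 [489. 136.   6.]
```

View pics/top1.png

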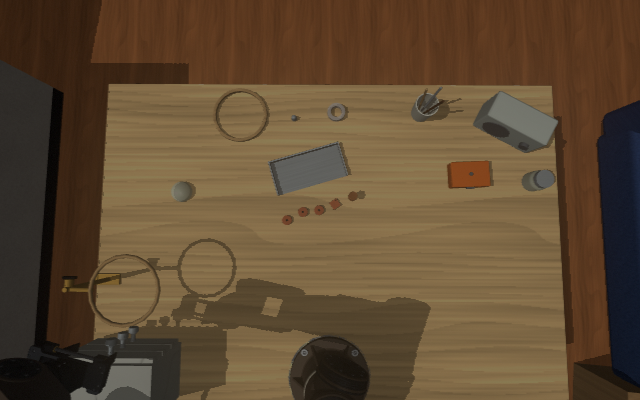

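The top view shows the tray around (310,168), three discs at about (288,219), (304,211) and (320,209), the pendant at (336,203) and the bobbin near (355,195). I'll zoom in and measure the outlines.

```bash
python3 - <<'E'
from h import *
c=env.read_camera("top")
im=cv2.resize(c["img"][135:235,260:380],None,fx=6,fy=6,interpolation=cv2.INTER_CUBIC)
cv2.imwrite('pics/top2.png',im[:,:,::-1])
def px(u,v,z):
    ray=w(c,[(u-c["cx"])/c["fx"],(v-c["cy"])/c["fy"],1])-np.array(c["position"]); P=np.array(c["position"])
    return P+ray*(z-P[2])/ray[2]
hsv=cv2.cvtColor(c["img"],cv2.COLOR_RGB2HSV)
m=((hsv[...,0]<9)&(hsv[...,1]>110)).astype(np.uint8); m[:180]=0;m[235:]=0;m[:,:270]=0;m[:,380:]=0
n,l,s,ce=cv2.connectedComponentsWithStats(m)
for i in range(1,n):
    if s[i,4]>8: print(s[i],ce[i].round(1),px(*ce[i],9).round(1))
for d in env.trace(c,"tray")[:1]:
    r=cv2.minAreaRect(np.argwhere(d["mask"])[:,::-1].astype(np.float32)); print(d["score"],r)
    for b in cv2.boxPoints(r): print(b,px(*b,10).round(0))
for n in ["bead1","pendant","bobbin"]:
  for d in env.trace(c,n): 
    q=np.argwhere(d["mask"])[:,::-1].mean(0);print(n,d["score"],q,d["mask"].sum(),px(*q,9).round(0))
E
```

```text
0.71 ((307.4697570800781, 168.09713745117188), (36.23015594482422, 74.3226089477539), 73.61045837402344)
[266.70703 161.20383] [683. 206.  10.]
[338.00958 140.23248] [754. -28.  10.]
[348.23248 174.99045] [638. -61.  10.]
[276.92993 195.96179] [568. 171.  10.]
bead1 0.61 [286.35955056 219.35955056] 89 [493. 140.   9.]
pendant 0.57 [334.34146341 203.6097561 ] 82 [544. -16.   9.]
bobbin 0.6 [352.40506329 195.56962025] 79 [571. -74.   9.]
```

View pics/top2.png

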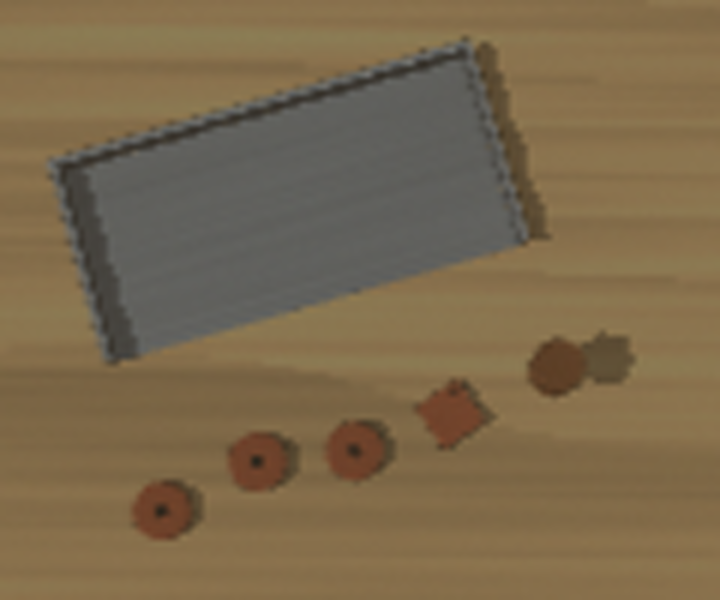

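The crop shows the beads as the three discs with holes, at (162,511), (256,461) and (354,450). The pendant is at (455,413), the bobbin at (557,366), and the tray corners are (52,163), (468,43), (528,241) and (110,360). Next I'll convert these to the tray frame.

```bash
cat >> h.py <<'E'
def px(c,u,v,z):
    P=np.array(c["position"]); ray=w(c,[(u-c["cx"])/c["fx"],(v-c["cy"])/c["fy"],1])-P
    return (P+ray*(z-P[2])/ray[2])[:2]
E
python3 - <<'E'
from h import *
c=env.read_camera("top")
f=lambda x,y,z:px(c,(x+.5)/6-.5+260,(y+.5)/6-.5+135,z)
bl,br,fr,fl=[f(*p,18) for p in [(52,163),(468,43),(528,241),(110,360)]]
print("W",np.linalg.norm(bl-br),np.linalg.norm(fr-fl),"D",np.linalg.norm(bl-fl),np.linalg.norm(br-fr))
ey=(bl-br)+(fl-fr); ey/=np.linalg.norm(ey); ex=np.array([ey[1],-ey[0]])
M=(fl+fr)/2; M2=(bl+br)/2-115*ex; print("mouth",M,M2,"yaw",np.arctan2(ex[1],ex[0]))
M=(M+M2)/2
for n,p,z in [("A",(162,511),10),("B",(256,461),10),("C",(354,450),10),("pend",(455,413),8),("bob",(557,366),44)]:
    q=f(*p,z); print(n,q.round(0),"mouth frame",((q-M)@ex).round(0),((q-M)@ey).round(0))
s=env.state(); q=s["eef_pos"][:2]; print("tcp in mouth",(q-M)@ex,(q-M)@ey,s["eef_pos"][2])
E
```

```text
W 235.68836630723482 234.6120734721712 D 112.27197888429032 113.64251264794618
mouth [604.86185804  54.34914246] [602.63955986  54.64846508] yaw 0.2858095346021741
A [491. 139.] mouth frame -84.0 113.0
B [518.  88.] mouth frame -72.0 57.0
C [525.  35.] mouth frame -81.0 4.0
pend [545. -19.] mouth frame -77.0 -54.0
bob [567. -71.] mouth frame -70.0 -111.0
tcp in mouth -284.85471661605897 660.7840447894504 214.6741543712743
```

```bash
python3 - <<'E'
from h import *
save(env.read_camera("scene"),'s1.png')
E
```

```text
(no output)
```

View pics/s1.png

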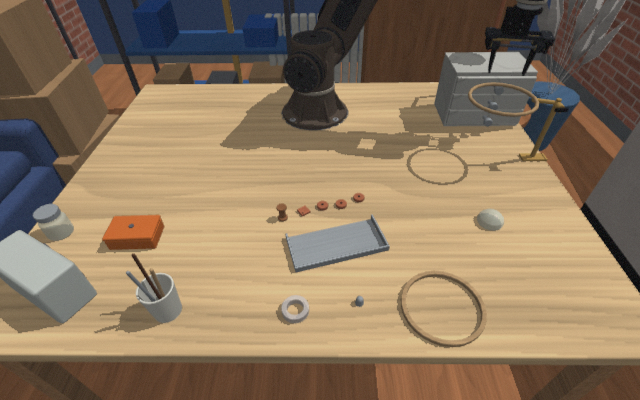

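The scene view shows a raised hoop on a brass stand at (505,98), close to the gripper at (518,45). I'll measure it before moving.

```bash
python3 - <<'E'
from h import *
c=env.read_camera("top")
d=c["depth"]; v,u=np.mgrid[0:400,0:640]
P=w(c,np.stack([(u-c["cx"])/c["fx"]*d,(v-c["cy"])/c["fy"]*d,d],-1).reshape(-1,3)).reshape(400,640,3)
m=(d>0)&(P[...,2]>30); m[:245]=0; m[335:]=0; m[:,200:]=0;m[:,:60]=0
q=P[m]; print(len(q))
for z in range(0,500,40):
    s=q[(q[:,2]>=z)&(q[:,2]<z+40)]
    if len(s): print(z,len(s),s.min(0).round(),s.max(0).round())
E
```

```text
1360
0 15 [148. 588.  30.] [308. 705.  39.]
40 107 [142. 585.  40.] [308. 707.  79.]
80 54 [156. 586.  81.] [307. 705. 120.]
120 39 [163. 602. 120.] [308. 707. 158.]
160 134 [295. 671. 160.] [335. 723. 200.]
200 1011 [206. 451. 200.] [395. 713. 219.]
```

The hoop stands at z≈200–219 over x 206–395, y 451–650, which is on the straight path. I'll rise above it first.

```bash
python3 -m inch '[[0,0,0,0,0,-4,1],[0,0,0,0,0,-4,1],[0,0,0,0,0,-4,1],[0,0,-0.173,0,0,0,1],[0,0,-0.173,0,0,0,1],[0,0,-0.173,0,0,0,1],[0,0,0,-1.1,-4.7,0,1],[0,0,0,-1.1,-4.7,0,1],[0,0,0,-1.1,-4.7,0,1],[0,0,0,-1.1,-4.7,0,1],[0,0,0,-1.1,-4.7,0,1],[0,0,0,-1.1,-4.7,0,1],[0,0,0,-1.1,-4.7,0,1],[0,0,0,-1.1,-4.7,0,1],[0,0,0,-1.1,-4.7,0,1],[0,0,0,-1.1,-4.7,0,1],[0,0,0,-1.1,-4.7,0,1],[0,0,0,-1.1,-4.7,0,1],[0,0,0,-1.1,-4.7,0,1],[0,0,0,0,0,0,1]]'
cat >> h.py <<'E'
M=np.array([603.7,54.5]);T=0.2858
def mf(p):
    ex=np.array([np.cos(T),np.sin(T)]); ey=np.array([-ex[1],ex[0]]); return ((p[:2]-M)@ex).round(1),((p[:2]-M)@ey).round(1)
def st():
    s=env.state(); print(s["t"],"tcp mouth",mf(s["eef_pos"]),"z",s["eef_pos"][2],"yaw-T-pi",(s["tcp_rot"][2]-T-np.pi+3)%(2*np.pi)-3,s["tcp_rot"],s["ft_force"])
E
python3 -c "
from h import *
st()"
```

```text
t: 3.25
eef_pos: [454.9, 60.2, 334.4]
tcp_rot: [-3.141, -0.0, -2.859]
ft_force: [-0.7, 0.2, 0.8]
opening: 0.002
grip_force: 0.0
3.25 tcp mouth (np.float64(-141.2), np.float64(47.4)) z 334.3698665806674 yaw-T-pi -0.003155896100037303 [-3.14149570e+00 -2.30338340e-04 -2.85894855e+00] [-0.74641351  0.15381245  0.79863442]
```

```bash
python3 -m inch '[[0,0,0,0,1,5.5,1],[0,0,0,0,0,5.5,1],[0,0,0,0,0,5.5,1],[0,0,0,0,0,5.5,1],[0,0,0,0,0,5.5,1],[0,0,0,0,0,3.5,1],[0,0,0,0,0,1.5,1],[0,0,0,0,0,0.5,1],[0,0,0,0,0,0,1],[0,0,0,0,0,0,1]]'
python3 - <<'E'
from h import *
st()
c=env.read_camera("top")
im=cv2.resize(c["img"][135:235,260:380],None,fx=6,fy=6,interpolation=cv2.INTER_CUBIC)
cv2.imwrite('pics/top3.png',im[:,:,::-1])
E
```

```text
t: 4.5
eef_pos: [451.4, 72.2, 5.4]
tcp_rot: [-3.141, 0.001, -2.855]
ft_force: [0.3, -0.2, -0.3]
opening: 0.006
grip_force: 0.0
4.5 tcp mouth (np.float64(-141.2), np.float64(59.9)) z 5.428475686444789 yaw-T-pi 0.0006505589957814806 [-3.14129035e+00  1.45190968e-03 -2.85514209e+00] [ 0.2676804  -0.18938265 -0.28041589]
```

View pics/top3.png

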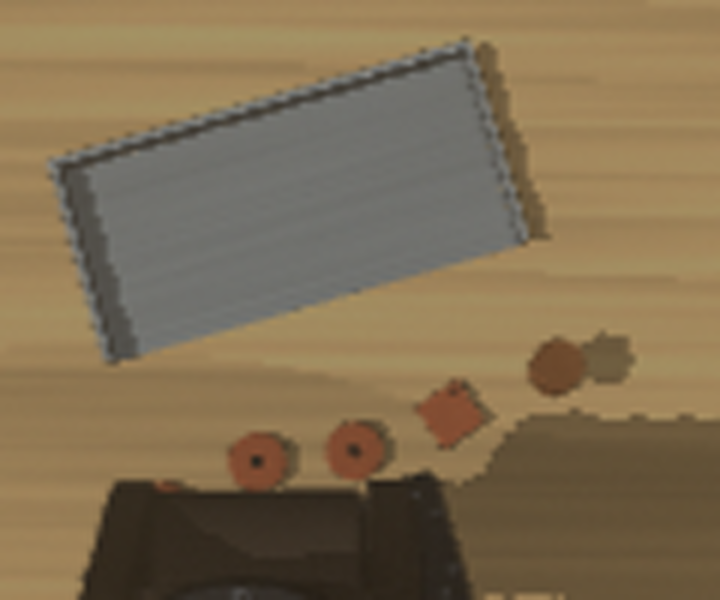

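Nothing has been disturbed and the gripper is behind bead B (256,461). Pushing B now.

```bash
python3 -m inch '[[0,0,0,-1.5,-0.25,0.1,1],[0,0,0,-1.5,0,0,1],[0,0,0,-0.5,0,0,1],[0,0,0,-0.7,0,0,1],[0,0,0,-1,0,0,1],[0,0,0,-1,0,0,1],[0,0,0,-1,0,0,1],[0,0,0,-1,0,0,1],[0,0,0,-1,0,0,1],[0,0,0,-1,0,0,1],[0,0,0,-1,0,0,1],[0,0,0,-1,0,0,1],[0,0,0,-1,0,0,1],[0,0,0,-1,0,0,1],[0,0,0,-1,0,0,1],[0,0,0,-1,0,0,1],[0,0,0,-1,0,0,1],[0,0,0,-1,0,0,1],[0,0,0,-0.7,0,0,1],[0,0,0,-0.4,0,0,1]]'
python3 -m inch '[[0,0,0,-0.2,0,0,1],[0,0,0,0,0,0,1],[0,0,0,1,0,0,1],[0,0,0,1,0,-3,1],[0,0,0,0,0,-4,1],[0,0,0,4,-1.7,0,1],[0,0,0,5,-1.8,0,1],[0,0,0,5,-1.8,0,1],[0,0,0,3.5,0,0,1],[0,0,0,0,0,0,1]]'
python3 - <<'E'
from h import *
st()
c=env.read_camera("top")
im=cv2.resize(c["img"][135:235,260:380],None,fx=6,fy=6,interpolation=cv2.INTER_CUBIC)
cv2.imwrite('pics/top4.png',im[:,:,::-1])
E
```

```text
t: 7.05
eef_pos: [637.2, 124.2, 3.5]
tcp_rot: [3.141, -0.0, -2.855]
ft_force: [-0.6, -0.2, 0.4]
opening: 0.001
grip_force: 0.1
t: 8.3
eef_pos: [464.2, 18.2, 73.9]
tcp_rot: [3.141, -0.001, -2.857]
ft_force: [1.0, -0.6, 0.8]
opening: 0.003
grip_force: 0.0
8.3 tcp mouth (np.float64(-144.1), np.float64(4.5)) z 73.93934348764314 yaw-T-pi -0.0009857996395599145 [ 3.14098309e+00 -1.31047862e-03 -2.85677845e+00] [ 0.96118414 -0.57434831  0.78391128]
```

View pics/top4.png

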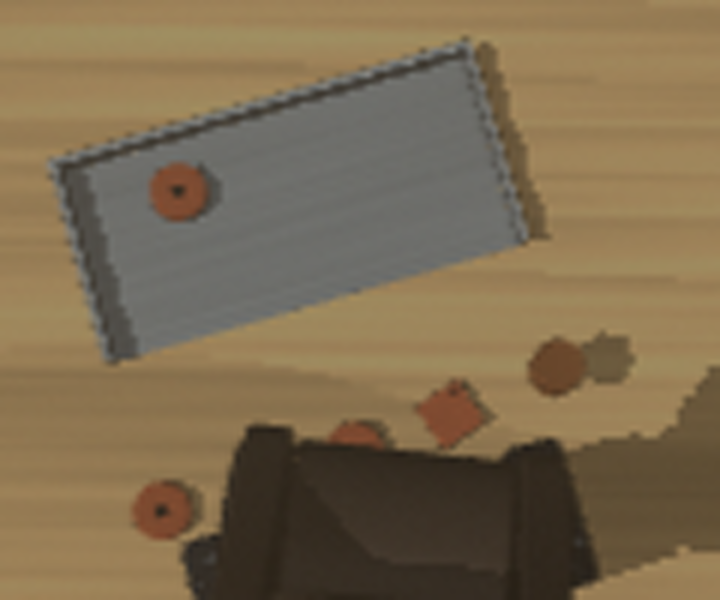

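B is inside the tray at (178,191) and the other things haven't moved. C is next.

```bash
python3 -m inch '[[0,0,0,0,-0.05,4,1],[0,0,0,0,0,2.5,1],[0,0,0,0,0,0.5,1],[0,0,0,0,0,0,1],[0,0,0,-1.5,0,0,1],[0,0,0,-1.3,0,0,1],[0,0,0,-0.5,0,0,1],[0,0,0,-0.5,0,0,1],[0,0,0,-1,0,0,1],[0,0,0,-1,0,0,1],[0,0,0,-1,0,0,1],[0,0,0,-1,0,0,1],[0,0,0,-1,0,0,1],[0,0,0,-1,0,0,1],[0,0,0,-1,0,0,1],[0,0,0,-1,0,0,1],[0,0,0,-1,0,0,1],[0,0,0,-1,0,0,1],[0,0,0,-1,0,0,1],[0,0,0,-1,0,0,1]]'
python3 -m inch '[[0,0,0,-1,0,0,1],[0,0,0,-0.7,0,0,1],[0,0,0,-0.4,0,0,1],[0,0,0,-0.2,0,0,1],[0,0,0,0,0,0,1],[0,0,0,1,0,0,1],[0,0,0,1,0,-3,1],[0,0,0,0,0,-4,1],[0,0,0,4,3,0,1],[0,0,0,4,4,0,1],[0,0,0,4,4,0,1],[0,0,0,0,0,0,1]]'
python3 - <<'E'
from h import *
st()
c=env.read_camera("top")
im=cv2.resize(c["img"][135:235,260:380],None,fx=6,fy=6,interpolation=cv2.INTER_CUBIC)
cv2.imwrite('pics/top5.png',im[:,:,::-1])
E
```

```text
t: 10.85
eef_pos: [619.0, 63.1, 3.6]
tcp_rot: [3.142, 0.0, -2.855]
ft_force: [0.1, -0.8, -0.1]
opening: -0.001
grip_force: 0.1
t: 12.35
eef_pos: [471.3, 136.3, 74.0]
tcp_rot: [3.141, -0.002, -2.853]
ft_force: [1.0, 0.7, -0.7]
opening: 0.006
grip_force: 0.0
12.35 tcp mouth (np.float64(-104.0), np.float64(115.8)) z 73.96422196010938 yaw-T-pi 0.002720037090930383 [ 3.14111020e+00 -2.17260218e-03 -2.85307262e+00] [ 0.9953212   0.72452583 -0.68862945]
```

View pics/top5.png

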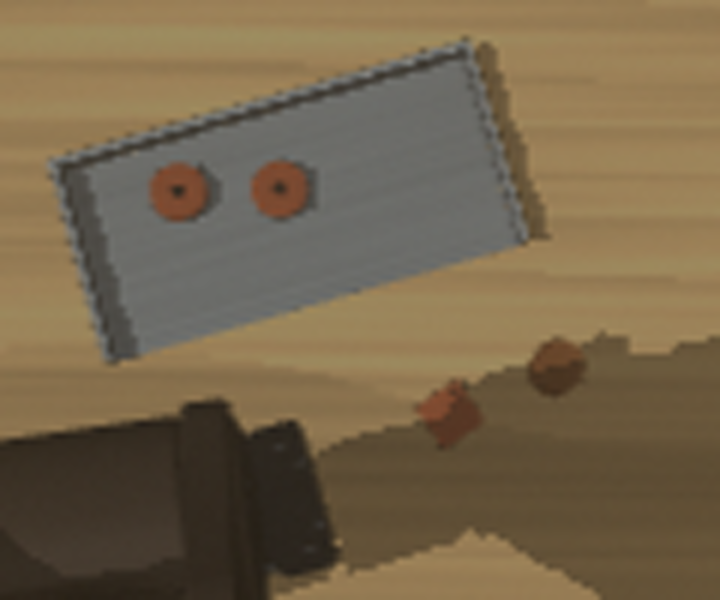

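C is in at (280,188), and the pendant and bobbin are untouched. A sits level with the side wall, so I'll push it obliquely, 0.437 rad inward.

```bash
python3 -m inch '[[0,0,0,2.5,1.8,0,1],[0,0,0.1457,0,0,0,1],[0,0,0.1457,0,0,0,1],[0,0,0.1457,0,0,0,1],[0,0,0,0,0,0,1]]'
python3 -c "
from h import *
st()"
```

```text
t: 13.02
eef_pos: [446.7, 145.1, 73.6]
tcp_rot: [3.141, 0.001, 2.991]
ft_force: [0.7, -0.5, 0.4]
opening: 0.006
grip_force: 0.0
13.025 tcp mouth (np.float64(-125.1), np.float64(131.2)) z 73.62316797931895 yaw-T-pi -0.436578601692009 [3.14135480e+00 5.44831458e-04 2.99081405e+00] [ 0.73235331 -0.49150849  0.4202984 ]
```

```bash
python3 -m inch '[[0,0,0,0,0,4,1],[0,0,0,0,0,2.5,1],[0,0,0,0,0,0.5,1],[0,0,0,0,0,0,1],[0,0,0,-1.2,0,0,1],[0,0,0,-0.5,0,0,1],[0,0,0,-0.5,0,0,1],[0,0,0,-0.8,0,0,1],[0,0,0,-1,0,0,1],[0,0,0,-1,0,0,1],[0,0,0,-1,0,0,1],[0,0,0,-1,0,0,1],[0,0,0,-1,0,0,1],[0,0,0,-1,0,0,1],[0,0,0,-1,0,0,1],[0,0,0,-1,0,0,1],[0,0,0,-1,0,0,1],[0,0,0,-1,0,0,1],[0,0,0,-0.6,0,0,1],[0,0,0,-0.3,0,0,1]]'
python3 -m inch '[[0,0,0,0,0,0,1],[0,0,0,1,0,0,1],[0,0,0,1,0,-3,1],[0,0,0,1,0,-4,1],[0,0,0,5,0,-2,1],[0,0,0,5,0,-2,1],[0,0,0,5,0,0,1],[0,0,0,3,0,0,1],[0,0,0,0,0,0,1]]'
python3 - <<'E'
from h import *
st()
c=env.read_camera("top")
im=cv2.resize(c["img"][135:235,260:380],None,fx=6,fy=6,interpolation=cv2.INTER_CUBIC)
cv2.imwrite('pics/top6.png',im[:,:,::-1])
E
```

```text
t: 15.52
eef_pos: [583.7, 124.6, 3.6]
tcp_rot: [3.141, -0.0, 2.991]
ft_force: [-0.1, 0.5, -0.1]
opening: 0.004
grip_force: 0.1
t: 16.65
eef_pos: [373.5, 156.4, 113.9]
tcp_rot: [-3.141, -0.001, 2.992]
ft_force: [0.8, -0.2, -0.7]
opening: 0.002
grip_force: 0.0
16.65 tcp mouth (np.float64(-192.1), np.float64(162.7)) z 113.91458357569823 yaw-T-pi -0.4352540628337338 [-3.14142204e+00 -7.09400465e-04  2.99213859e+00] [ 0.79150228 -0.24631632 -0.65192102]
```

View pics/top6.png

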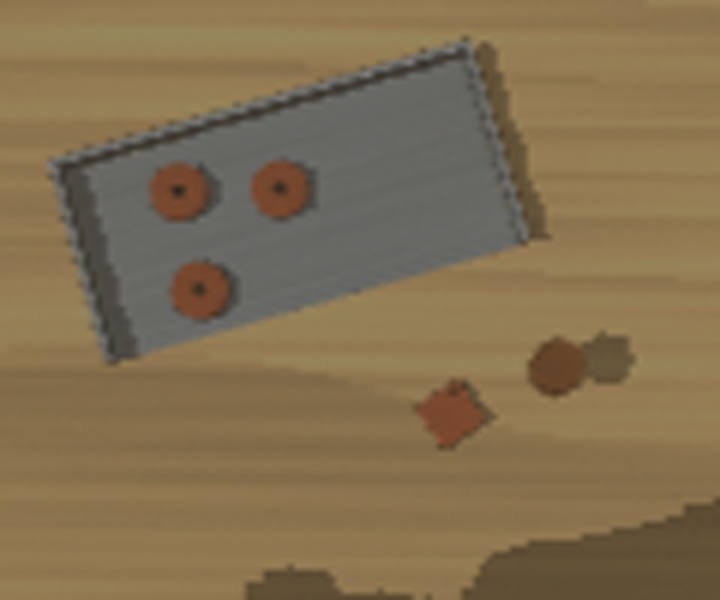

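All three beads are inside, at (178,191), (280,188) and (199,289). The nearest one to the mouth has its edge about 9 mm past the line. The pendant (455,413) and bobbin (557,366) are where they were.

```bash
python3 -c "
from h import *
print(env.job_done())"
```

```text
the job is handed in; nothing more can be done
None
```

All three beads were pushed into the tray and lie wholly inside it; the pendant and bobbin look unmoved in the last picture, the arm kept well away from the magnifier and bead box, and the job was handed in at about 17 s.

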